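# Load a tube into the sloped drilling jig and lock it

### The arm

A 6-joint arm with a two-finger parallel gripper is mounted at the origin on the work surface. World frame = base frame: x ahead of the robot, y to its left, z up, the work surface at z = 0. Lengths are in m, angles in degrees, forces in N, time in s.
With the tool pointing down it reaches from about 0.375 to 0.925 m from the base axis. Payload 5.7 kg.
Tool frame: the origin (TCP) lies at the very end of the fingers, on their centre line; the grasp point (between the pads) lies 19 mm behind it; z points along the fingers, y is the direction in which the jaws open and shut (so a half turn about z gives the same grasp; the last joint's range is limited). The gripper opens to 85 mm and grips with 20 to 120 N. Pads are 22 mm wide; open, the fingers measure 114 mm over their backs; the gripper's body (76 mm by 85 mm) begins 54 mm behind the grasp point. The pads swing forward as they close: fully open they stand 13 mm farther back than shut.
Start: joints at [69.494, 20.558, 86.54, -0, 72.909, -6.595], TCP at [0.144, 0.582, 0.231] pointing down, gripper open.
Joint ranges: [-170.27, 170.27], [-57.76, 135], [12.27, 136.19], [-55.21, 235.2], [11.17, 155.16], [-170.74, 170.74]. Speed limits (degrees/s): [136.94, 136.94, 180, 180, 180, 180].

### API

Orientations are given as a 3x3 rotation matrix whose columns are the frame's x, y, z axes.
In Python, from cell import telemetry, imaging, ticket gives the robot as it stands.
- The arm moves only by the tool arm_command, never from a script. Its argument "series" is a list that holds one entry, the list of rows, each a list of 7 numbers: the shift along the tool's x, y, z in mm, then the turn, a rotation vector about the tool's x, y, z in degrees, then the opening, from 0 (shut) to 1 (fully open). A call has exactly 10 rows; each row is the pose to reach, as a shift and turn from the pose commanded when the call began, along the tool's axes at that moment; what a row does not reach only later rows make up. A row lasts 1/10 s, in which the tool goes at most 50 mm and 8.59 degrees, less where a joint would pass 70% of its speed; a pose out of reach is approached as far as the arm can. A call with a gripper value outside its range is refused whole. The fingers move at their own pace and stop on an object; "squeeze" is the grip in N (left out, the last holds). Time passes only in rows, so rows that repeat a pose let the fingers close, or fill a call up. It gives the time, the measured TCP pose, the force and the opening at its end, in the units of the state.
- telemetry.read_state(): the state, without advancing time (a new reading comes with each control period).
- imaging.read_camera(name): name is "side" or "top" or "wrist"; returns the picture (480x640x3 uint8, red, green, blue); there is no depth.
- imaging.camera_info(name): a dict with "camera_matrix" (3x3 intrinsics, pixels), "R" (3x3) and "t" (3): a world point X has camera coordinates R X + t. Camera axes: x right, y down, z forward; pixel columns grow to the right and rows downward; lengths in m; the calibration is good to about 2 mm. A picture is of the moment at which its call begins: read the wrist's pose just before it. camera_info takes no time and is no camera call; for the wrist camera it gives the pose at the moment of the call.
- ticket.job_done(): hands the job in, once; it reports no verdict.
The state is a dict: "t": time; "joint_pos": joint angles; "qvel": joint speeds; "effort": joint torques, N m; "tcp_pos": TCP position; "ee_rot": TCP orientation; "force": force on the tool from outside, world axes, zero at the start; "wrist_torque": the same for the moment, N m; "width": finger opening in m.
Only numpy, scipy, OpenCV 4.12 (cv2) and the standard library are available. Lean on these libraries where they do the work, as an engineer would, in place of code of your own. Each camera call takes 0.05 s, during which the arm holds its last target.

### The job

Take the brass tube from its wooden rest and press it down into the two forks of the sloped drilling jig until it is fully home and the orange sprung jaw has snapped shut over it, with its ends sticking out about equally. Then throw the red lock lever all the way over towards the jig's guard side, leave the tube in the jig, and leave the grey tube on its rest.

Things in the scene. Friction and masses are not known exactly. Their poses are not given: they have to be found in the camera images.
- brass_tube_mid (a point): Centre of the loose brass-coloured tube: 24 mm diameter, 170 mm long, about 0.12 kg, rigid. Its y axis is the tube's axis (level at the start); both ends are alike. It starts in either of two equal wooden V-rests, which may change places, its centre 52 mm above the table.
- rest_a: Fixed wooden rest of the brass tube, origin under its centre, y along the tube. Base plate 56 x 150 mm, 10 mm high. Its two V-blocks hold the tube 54 to 70 mm either side of the middle and rise to about 55 mm above the table; between them the tube hangs free.
- grey_tube_mid (a point): Centre of the loose grey tube, same size and mass, y along it, lying in the other, identical rest. It stays there.
- seat (a point): Centre of the tube when fully home in the fixed jig. y: along the seated tube (level). z: square to the sloped board, out of the forks, leaning 35 degrees from vertical away from the guard; the tube goes in along -z. x: up the slope, towards the guard. The settled tube's centre is within 1.5 mm of it. The board's face, 120 mm (x) by 150 mm (y), lies at z = -44 mm.
- cradle: The sloped board with two blue forks. Origin on the board's face, axes as seat, seat at z = 44 mm. Forks 14 mm thick, centred at y = -42 and +42 mm; 70 mm between them is free for fingers. Each has a floor at z = 32 mm, a fixed wall on the -x side (inner face x = -12.75 mm, flaring outwards from z = 62 to 79 mm) and on the +x side a prong of the orange jaw.
- jaw (a joint): Orange sprung jaw, two prongs joined by a hinge bar (x 19, z 10 mm on the cradle, 5 mm radius): 0 shut, up to 0.4 rad pushed open to +x. Noses overhang the seated tube (inmost x 7, z 57 mm); ramps above flare to x 17, z 77 mm. Tube centred on x = 0 meets them near z = 70 mm; 10 to 20 N pushes it past, then it drops home. Spring 0.16 N m + 0.4 N m/rad, noses 47 mm from the hinge.
- guard_edge (a point): Middle of the lower front edge of the jig's fixed yellow guard plate, 140 mm wide along the tube, 6 mm thick, a motor on top. It overhangs the forks' uphill side: 25 mm horizontally and 110 mm up from the seated tube's centre. A tool pointing straight down over the forks hits it; one tilted to point along the seat's -z clears it.
- lever_pivot (a point): Pivot of the lock lever, 34 mm above the table, on the jig's base beside the forks. Axes: z up, y along the pivot and tube, x level towards the guard side. Lever 90 mm from pivot to ball centre. Block below 70 (x) x 50 mm (y), top 3 mm above the pivot, hub 13 mm above. Nearest guard side at y = -75 mm.
- lock_tip (a point): Centre of the lever's red ball, 26 mm diameter, on a 10 mm rod.
- lock (a joint): Lock lever: 0 = open, leaning 0.5 rad from upright to -x of lever_pivot; 1.0 rad = locked, leaning 0.5 rad to +x (guard side). Stays where it is left; about 1 N at the ball moves it.
Things that resemble listed ones, but are neither listed nor needed, are in the scene too. Of the things that look like the part that bears brass_tube_mid, the smaller one is meant.

How it is judged (in metres and radians):
On the way, in this order (a step that is already met when the one before it is completed fails the run):
1. the brass tube is fully home in both forks with the jaw shut over it (x of brass_tube_mid in the frame of seat between -0.004 and 0.004 m and z of brass_tube_mid in the frame of seat between -0.004 and 0.004 m and y of brass_tube_mid in the frame of seat between -0.015 and 0.015 m and angle between the y axis of brass_tube_mid and the y axis of seat, either way round below 0.06 rad and value of joint jaw below 0.04 rad), for 0.2 s.
2. the lock lever is thrown over (value of joint lock above 0.85 rad), for 0.1 s.
At the end, for the whole second after the job is handed in: The brass tube is at rest in both forks, its centre within 4 mm of the seat across the forks and in depth and 15 mm along the tube, parallel to the seat within 0.06 rad, the jaw shut (under 0.04 rad) and the lock lever beyond 0.85 rad (all of step 1 and value of joint lock above 0.85 rad and linear speed of brass_tube below 0.02 m/s); the robot touches nothing.
It fails at once if the grey tube is moved more than 20 mm from where it lay (distance of grey_tube_mid from where it was at the start of the episode above 0.02 m).
It also fails if it takes over 48 s, if anything falls off the work surface, if the arm or the gripper's body presses on something with over 40 N, if the wrist force passes 120 N, or if a joint passes its speed limit or range.

## Working session

There is one attempt and no reset: what is moved stays moved. The work goes in short steps, Python scripts to look and compute and a tool call to move; the robot and the scene stay as the last step left them, time stands still between calls to the robot, and variables do not carry over. Pictures are saved under pics/ and viewed, and the job is handed in when it is done.

Besides the shell and the picture viewer there is one more tool, called after "Request:" in YAML: its name, and indented under it one key for each argument. arm_command: Moves the arm, as the interface text tells. Its arguments: {"type":"object","properties":{"series":{"type":"array","items":{"type":"array","items":{"type":"array","items":{"type":"number"}}}},"squeeze":{"type":"number"}},"required":["series"]}

```bash
ls; mkdir -p pics
python3 - <<'E'
from cell import telemetry, imaging, ticket
import cv2,numpy as np
s=telemetry.read_state(); print(s)
for n in ['side','top','wrist']:
    i=imaging.camera_info(n); print(n,i)
    im=imaging.read_camera(n); cv2.imwrite(f'pics/{n}0.png',im[:,:,::-1])
E
```

```text
pics
{'t': 0.0, 'joint_pos': array([ 6.94958738e+01,  2.06005317e+01,  8.65989112e+01, -1.73710731e-03,
        7.29103539e+01, -6.59385547e+00]), 'qvel': array([-0.01636004,  0.01028494, -0.11857259, -0.00794797,  0.00637872,
        0.05839214]), 'effort': array([-4.31089793e-03, -5.27618837e+01, -2.78613353e+01, -7.39550051e-04,
        1.33879521e-02,  5.03698715e-06]), 'tcp_pos': array([0.14400569, 0.58174801, 0.23042713]), 'ee_rot': array([[-9.70675490e-01,  2.40392758e-01, -6.44093232e-04],
       [ 2.40393545e-01,  9.70673830e-01, -1.80506129e-03],
       [ 1.91280783e-04, -1.90696461e-03, -9.99998163e-01]]), 'force': array([-0.42941466, -0.22802595, -0.51933653]), 'wrist_torque': array([-0.06191087, -0.02628956,  0.01207928]), 'width': 0.08550890359607127}
side {'camera_matrix': array([[464.43984769,   0.        , 315.05687712],
       [  0.        , 464.43984769, 245.36027768],
       [  0.        ,   0.        ,   1.        ]]), 'R': array([[ 0.9291274 , -0.36959846, -0.01092063],
       [-0.24721284, -0.5989591 , -0.76166515],
       [ 0.27496926,  0.71038368, -0.6478788 ]]), 't': array([-0.38002826,  0.19555067,  1.06730669])}
top {'camera_matrix': array([[569.21585228,   0.        , 305.66142853],
       [  0.        , 569.21585228, 239.21533471],
       [  0.        ,   0.        ,   1.        ]]), 'R': array([[ 0.02581676, -0.99963775,  0.00760745],
       [-0.98470992, -0.02674123, -0.17213739],
       [ 0.17227846, -0.0030471 , -0.98504358]]), 't': array([-0.03486927,  0.44081621,  1.21546538])}
wrist {'camera_matrix': array([[368.2317726 ,   0.        , 322.42105189],
       [  0.        , 368.2317726 , 239.38724843],
       [  0.        ,   0.        ,   1.        ]]), 'R': array([[ 0.24020458,  0.97071852, -0.00270466],
       [ 0.92078186, -0.2269638 ,  0.31725101],
       [ 0.30734757, -0.07869554, -0.94833775]]), 't': array([-0.59805732, -0.04067495,  0.3818168 ])}
```

View pics/side0.png

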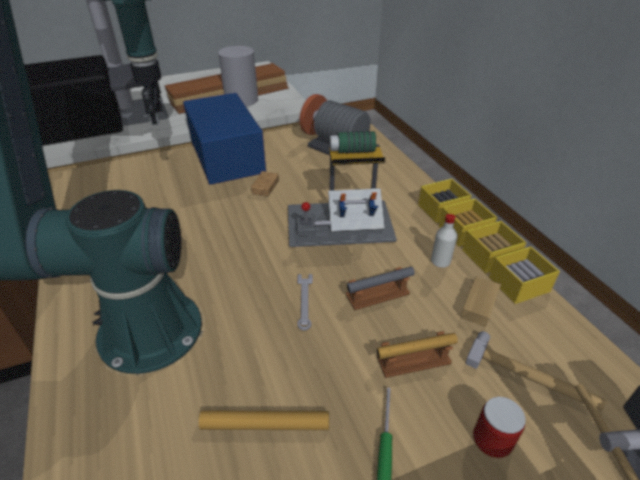

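View pics/top0.png

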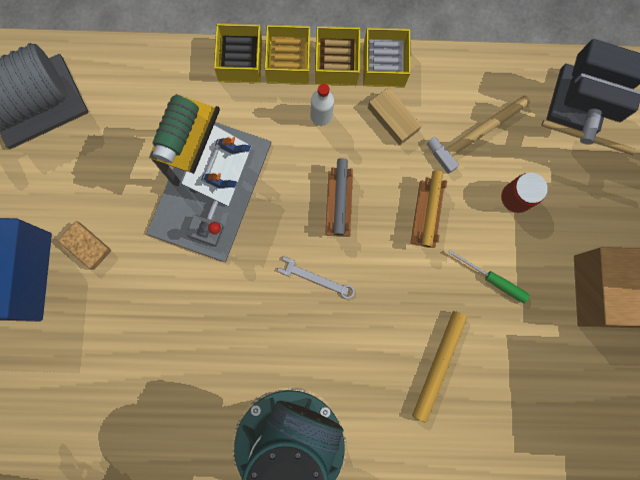

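View pics/wrist0.png

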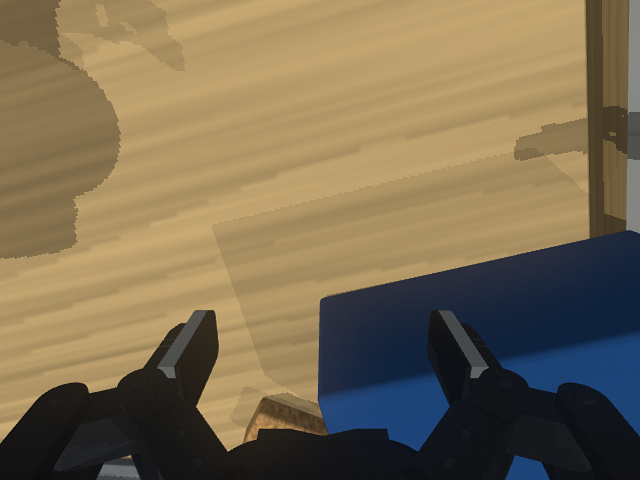

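The side and top views show the brass tube in its rest at about top (432,208), grey at (340,195). The jig is at about (215,175) with its ball at (214,228), and the loose bar on the table at (440,367) is a decoy. I'll crop these for detail.

Run:
```python
import cv2
a=cv2.imread('pics/top0.png'); b=cv2.imread('pics/side0.png')
cv2.imwrite('pics/c1.png',cv2.resize(a[85:270,135:285],None,fx=3.2,fy=3.2,interpolation=cv2.INTER_CUBIC))
cv2.imwrite('pics/c2.png',cv2.resize(b[120:255,280:405],None,fx=4.4,fy=4.4,interpolation=cv2.INTER_CUBIC))
cv2.imwrite('pics/c3.png',cv2.resize(a[140:260,310:460],None,fx=4.4,fy=4.4,interpolation=cv2.INTER_CUBIC))
```

```text
(no output)
```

View pics/c1.png

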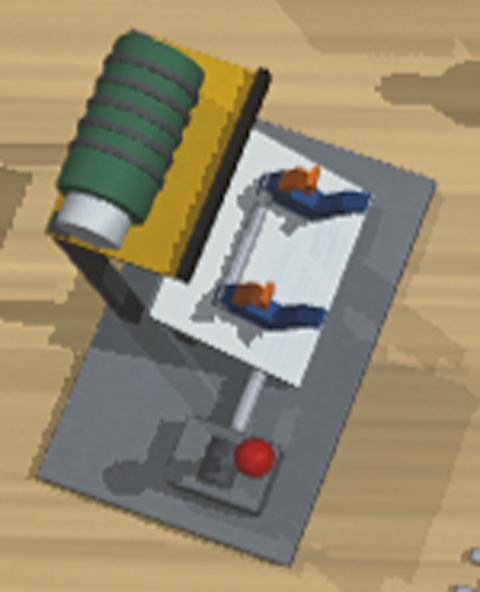

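View pics/c2.png

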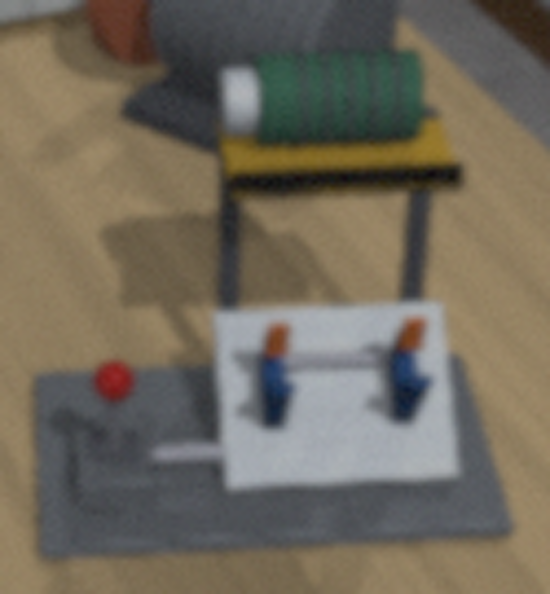

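View pics/c3.png

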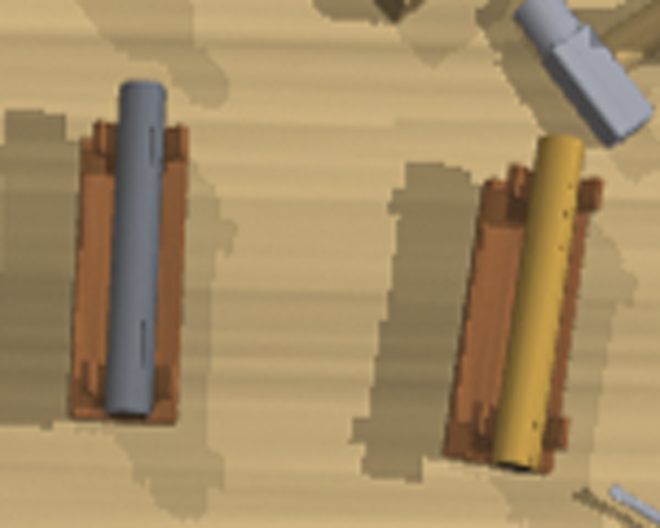

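```bash
cat > h.py <<'E'
import cv2,numpy as np
from cell import telemetry, imaging
from scipy.optimize import least_squares
def ray(i,p):
    K,R,t=i['camera_matrix'],np.array(i['R']),np.array(i['t'])
    d=R.T@np.linalg.inv(K)@np.array([p[0],p[1],1.]); return -R.T@t,d/np.linalg.norm(d)
def onz(i,p,z):
    o,d=ray(i,p); return o+d*(z-o[2])/d[2]
def proj(i,X):
    c=(np.atleast_2d(X)@np.array(i['R']).T+i['t'])@np.array(i['camera_matrix']).T
    return c[:,:2]/c[:,2:]
def tri(obs):
    A=np.zeros((3,3));b=np.zeros(3)
    for i,p in obs:
        o,d=ray(i,p);M=np.eye(3)-np.outer(d,d);A+=M;b+=M@o
    X=np.linalg.solve(A,b); return X,[ (proj(i,X)[0]-p).round(1) for i,p in obs]
E
python3 - <<'E'
from h import *
I={n:imaging.camera_info(n) for n in ['top','side']}
im={n:cv2.imread(f'pics/{n}0.png') for n in I}
for n,roi in [('top',(400,150,460,260)),('side',(365,325,470,380))]:
    x0,y0,x1,y1=roi
    h=cv2.cvtColor(im[n][y0:y1,x0:x1],cv2.COLOR_BGR2HSV)
    m=((h[...,0]>17)&(h[...,0]<28)&(h[...,1]>140)&(h[...,2]>70)).astype(np.uint8)
    m=cv2.morphologyEx(m,cv2.MORPH_OPEN,np.ones((3,3)))
    c=max(cv2.findContours(m,0,1)[0],key=cv2.contourArea)
    r=cv2.minAreaRect(c);b=cv2.boxPoints(r)+[x0,y0]
    print(n,r,b.tolist(),m.sum())
    s=sorted(range(4),key=lambda k:b[k][1 if n=='top' else 0])
    e1=(b[s[0]]+b[s[1]])/2;e2=(b[s[2]]+b[s[3]])/2
    P1,P2=onz(I[n],e1,.052),onz(I[n],e2,.052)
    print((P1+P2)/2,P1,P2,np.linalg.norm(P1-P2),np.degrees(np.arctan2(*(P1-P2)[:2][::-1])))
# ball
obs=[]
for n in I:
    h=cv2.cvtColor(im[n],cv2.COLOR_BGR2HSV)
    m=(((h[...,0]<6)|(h[...,0]>174))&(h[...,1]>170)&(h[...,2]>70)).astype(np.uint8)
    x0,y0,x1,y1=(195,210,235,245) if n=='top' else (290,190,325,225)
    k=np.zeros_like(m);k[y0:y1,x0:x1]=m[y0:y1,x0:x1]
    c=max(cv2.findContours(k,0,1)[0],key=cv2.contourArea);p,r=cv2.minEnclosingCircle(c);print(n,p,r)
    obs.append((I[n],np.array(p)))
print(tri(obs))
for n,roi in [('top',(140,110,275,215)),('side',(320,180,390,240))]:
    x0,y0,x1,y1=roi
    h=cv2.cvtColor(im[n][y0:y1,x0:x1],cv2.COLOR_BGR2HSV)
    m=((h[...,1]<30)&(h[...,2]>185)).astype(np.uint8)
    m=cv2.morphologyEx(m,cv2.MORPH_OPEN,np.ones((3,3)))
    c=max(cv2.findContours(m,0,1)[0],key=cv2.contourArea);hl=cv2.convexHull(c)
    a=cv2.approxPolyDP(hl,2.5,True)[:,0]+[x0,y0];print(n,a.tolist())
E
```

```text
top ((32.12282180786133, 57.79597473144531), (11.174335479736328, 75.10619354248047), 8.426968574523926) [[421.09261894226074, 244.1248321533203], [432.0993347167969, 169.82953071594238], [443.1530227661133, 171.4671173095703], [432.1463088989258, 245.76242065429688]] 794
[ 0.51799893 -0.30003676  0.052     ] [ 0.60230809 -0.3132287   0.052     ] [ 0.43368977 -0.28684482  0.052     ] 0.17066999207955016 -8.893018106203181Traceback (most recent call last):
  File "<stdin>", line 9, in <module>
ValueError: max() iterable argument is empty
```

Run:
```python
from h import *
I={n:imaging.camera_info(n) for n in ['top','side']}
im={n:cv2.imread(f'pics/{n}0.png') for n in I}
h=cv2.cvtColor(im['side'],cv2.COLOR_BGR2HSV); print(h[346,415:420],h[205,345:350],h[207,303:309])
obs=[]
for n in I:
    h=cv2.cvtColor(im[n],cv2.COLOR_BGR2HSV)
    m=(((h[...,0]<8)|(h[...,0]>172))&(h[...,1]>140)&(h[...,2]>60)).astype(np.uint8)
    x0,y0,x1,y1=(195,210,235,245) if n=='top' else (290,190,325,225)
    k=np.zeros_like(m);k[y0:y1,x0:x1]=m[y0:y1,x0:x1]
    c=max(cv2.findContours(k,0,1)[0],key=cv2.contourArea);p,r=cv2.minEnclosingCircle(c);print(n,p,r)
    obs.append((I[n],np.array(p)))
print(tri(obs))
for n,roi in [('top',(140,110,275,215)),('side',(320,180,390,240))]:
    x0,y0,x1,y1=roi
    h=cv2.cvtColor(im[n][y0:y1,x0:x1],cv2.COLOR_BGR2HSV)
    m=((h[...,1]<40)&(h[...,2]>140)).astype(np.uint8)
    m=cv2.morphologyEx(m,cv2.MORPH_OPEN,np.ones((3,3)))
    c=max(cv2.findContours(m,0,1)[0],key=cv2.contourArea);hl=cv2.convexHull(c)
    a=cv2.approxPolyDP(hl,2.5,True)[:,0]+[x0,y0];print(n,a.tolist())
x0,y0,x1,y1=365,325,470,380
h=cv2.cvtColor(im['side'],cv2.COLOR_BGR2HSV)[y0:y1,x0:x1]
m=((h[...,0]>12)&(h[...,0]<30)&(h[...,1]>140)&(h[...,2]>110)).astype(np.uint8)
m=cv2.morphologyEx(m,cv2.MORPH_OPEN,np.ones((3,3)))
c=max(cv2.findContours(m,0,1)[0],key=cv2.contourArea)
b=cv2.boxPoints(cv2.minAreaRect(c))+[x0,y0];b=b[np.argsort(b[:,0])];e1=b[:2].mean(0);e2=b[2:].mean(0)
P1,P2=onz(I['side'],e1,.052),onz(I['side'],e2,.052);print(e1,e2,(P1+P2)/2,np.linalg.norm(P1-P2),P2-P1)
```

```text
[[ 19 139 163]
 [ 19 139 163]
 [ 20 139 163]
 [ 19 139 162]
 [ 19 141 159]] [[111  47 142]
 [108  28 157]
 [105  19 165]
 [106  19 172]
 [108  19 175]] [[  0 179 118]
 [  1 182 130]
 [  0 193 131]
 [  1 193 135]
 [  0 196 129]
 [  1 184 122]]
top (214.0, 227.5) 6.020897388458252
side (305.5, 206.0) 4.031229019165039
(array([0.4483418 , 0.16691076, 0.1169126 ]), [array([ 0.1, -0.5]), array([-0.4,  0.1])])
top [[213, 126], [231, 134], [234, 190], [228, 204], [182, 183]]
side [[380, 189], [383, 227], [332, 230], [328, 191]]Traceback (most recent call last):
  File "<stdin>", line 25, in <module>
ValueError: max() iterable argument is empty
```

```bash
cat >> h.py <<'E'
def seatR(yaw):
    g=np.array([np.cos(yaw),np.sin(yaw),0]);u=np.array([0,0,1.]);t=np.radians(35)
    return np.c_[g*np.cos(t)+u*np.sin(t),np.cross(u,g),-g*np.sin(t)+u*np.cos(t)]
E
python3 - <<'E'
from h import *
T=imaging.camera_info('top');S=imaging.camera_info('side')
im=cv2.imread('pics/side0.png')
# local corners (x,y)*mm: UL(near robot)= (+60,+75)
loc={'UL':(60,75),'LL':(-60,75),'LR':(-60,-75),'UR':(60,-75)}
top={'UL':(181.9,184.4),'LL':(228.7,205.3),'LR':(250.6,146)}
side={'UL':(328.3,190),'LL':(331.7,230.5),'LR':(383.5,227.5),'UR':(380.5,188.5)}
for k in top: print(k,tri([(T,np.array(top[k])),(S,np.array(side[k]))]))
def res(p):
    R=seatR(p[3]);r=[]
    for i,d in((T,top),(S,side)):
        for k,v in d.items(): r+=list(proj(i,p[:3]+R@(np.array([*loc[k],0])/1e3))[0]-v)
    return r
s=least_squares(res,[.55,.2,.06,1.2]);print(s.x,np.degrees(s.x[3]),np.round(s.fun,1))
c=s.x[:3];R=seatR(s.x[3]);print('seat',c+R[:,2]*.044)
for q in [(0,.042,.044),(0,-.042,.044)]: print(proj(T,c+R@np.array(q)),proj(S,c+R@np.array(q)))
E
```

```text
UL (array([0.54536642, 0.24347173, 0.09546572]), [array([ 0.3, -1. ]), array([-0.8,  0.2])])
LL (array([0.51831257, 0.15155214, 0.02362062]), [array([ 0.2, -0.6]), array([-0.5,  0.1])])
LR (array([0.658896  , 0.10825989, 0.02348391]), [array([ 0.2, -0.5]), array([-0.4,  0.1])])
[0.60325305 0.17618073 0.05775794 1.26636602] 72.55742842441057 [-0.3 -1.1  0.1  0.   0.8 -1.  -0.7  0.7 -1.   0.3  0.2  0.3 -1.1 -0.4]
seat [0.59568815 0.15210383 0.09380063]
[[219.48383557 179.94373358]] [[342.10074464 204.64254315]]
[[233.03805768 144.46813607]] [[372.39551828 203.05888677]]
```

```bash
cat >> h.py <<'E'
YAW=1.26636602; SEAT=np.array([.5957,.1521,.0938])
from scipy.spatial.transform import Rotation as Ro
def delta(Rt,pt,s=None):
    s=s or telemetry.read_state();R=s['ee_rot'];
    return (R.T@(pt-s['tcp_pos'])*1e3).round(1), np.degrees(Ro.from_matrix(R.T@Rt).as_rotvec()).round(2)
def jigR():
    R=seatR(YAW); return np.c_[R[:,1],R[:,0],-R[:,2]]
E
python3 - <<'E'
from h import *
s=telemetry.read_state();w=imaging.camera_info('wrist')
R=s['ee_rot'];C=-w['R'].T@w['t']
print('cam in tool',R.T@(C-s['tcp_pos']),'axes',R.T@w['R'].T)
oc=R.T@(C-s['tcp_pos']);Rc=R.T@w['R'].T
J=seatR(YAW)
for d in [.1,.15,.2]:
  for off in [0,.03,.06]:
    Rt=jigR();p=SEAT+J@np.array([0,off,d])
    i=dict(camera_matrix=w['camera_matrix'],R=(Rt@Rc).T);i['t']=-i['R']@(p+Rt@oc)
    print(d,off,p.round(3),proj(i,[SEAT,SEAT+J@[0,.042,0],SEAT+J@[0,-.042,0],[.448,.167,.117]]).round().tolist())
print(delta(jigR(),SEAT+J@np.array([0,.0,.15])))
E
```

```text
cam in tool [ 0.08264266 -0.00055378 -0.14283925] axes [[ 1.83369179e-04 -9.48283533e-01 -3.17424490e-01]
 [ 9.99999496e-01  4.87323749e-04 -8.78167904e-04]
 [ 9.87440656e-04 -3.17424169e-01  9.48283144e-01]]
0.1 0 [0.579 0.097 0.176] [[324.0, 241.0], [324.0, 181.0], [323.0, 295.0], [300.0, -22.0]]
0.1 0.03 [0.55  0.106 0.176] [[323.0, 281.0], [324.0, 225.0], [323.0, 331.0], [301.0, 48.0]]
0.1 0.06 [0.521 0.115 0.176] [[323.0, 317.0], [324.0, 265.0], [323.0, 364.0], [302.0, 111.0]]
0.15 0 [0.57  0.07  0.217] [[323.0, 222.0], [323.0, 170.0], [323.0, 269.0], [305.0, 7.0]]
0.15 0.03 [0.541 0.079 0.217] [[323.0, 256.0], [323.0, 208.0], [323.0, 300.0], [306.0, 62.0]]
0.15 0.06 [0.513 0.088 0.217] [[323.0, 288.0], [323.0, 242.0], [323.0, 329.0], [306.0, 112.0]]
0.2 0 [0.561 0.043 0.258] [[323.0, 207.0], [323.0, 163.0], [323.0, 249.0], [308.0, 26.0]]
0.2 0.03 [0.533 0.052 0.258] [[323.0, 237.0], [323.0, 195.0], [323.0, 277.0], [309.0, 71.0]]
0.2 0.06 [0.504 0.061 0.258] [[323.0, 266.0], [323.0, 226.0], [323.0, 303.0], [309.0, 112.0]]
(array([-536.4, -394.5,   14.5]), array([-35.07,  -1.09,   3.42]))
```

Request:
arm_command:
  series:
    - [[-35, -28, -2, -3, 0, 0, 1], [-70, -57, -3, -6, 0, 0, 1], [-108, -88, -4, -10, 0, 0.3, 1], [-146, -119, -5, -14, -0.3, 0.6, 1], [-184, -150, -6, -18, -0.6, 1, 1], [-222, -181, -7, -22, -0.8, 2, 1], [-260, -212, -8, -26, -1, 2.5, 1], [-298, -243, -9, -30, -1, 3, 1], [-336, -274, -10, -33, -1.1, 3.4, 1], [-374, -304, -10, -35, -1.1, 3.4, 1]]

```text
t: 1.15
tcp_pos: [0.4175, 0.2177, 0.2412]
ee_rot: [[-0.954, 0.244, 0.174], [0.3, 0.78, 0.55], [-0.001, 0.576, -0.817]]
force: [0.6, 1.0, -0.4]
width: 0.0854
```

Run:
```python
from h import *
s=telemetry.read_state();print(s['t'],s['tcp_pos'],s['joint_pos'].round(1),s['force'].round(1))
print(delta(jigR(),SEAT+seatR(YAW)@np.array([0,.03,.18])))
```

```text
1.15 [0.41745694 0.21767652 0.24123096] [  -9.2    4.1  118.9   41.7   59.  -104.6] [ 0.6  1.  -0.4]
(array([-159.7,  -91.9,  -64.6]), array([0.2 , 0.08, 0.04]))
```

Request:
arm_command:
  series:
    - [[-30, -17, -12, 0, 0, 0, 1], [-65, -38, -26, 0, 0, 0, 1], [-105, -60, -42, 0, 0, 0, 1], [-140, -80, -56, 0, 0, 0, 1], [-155, -89, -63, 0, 0, 0, 1], [-160, -92, -65, 0, 0, 0, 1], [-160, -92, -65, 0, 0, 0, 1], [-160, -92, -65, 0, 0, 0, 1], [-160, -92, -65, 0, 0, 0, 1], [-160, -92, -65, 0, 0, 0, 1]]

```text
t: 2.15
tcp_pos: [0.5356, 0.0647, 0.2415]
ee_rot: [[-0.954, 0.244, 0.171], [0.298, 0.782, 0.548], [-0.0, 0.574, -0.819]]
force: [-0.4, -1.1, -0.1]
width: 0.0854
```

```bash
cat > snap.py <<'E'
import sys,pickle
from h import *
n=sys.argv[1]
s=telemetry.read_state();i=imaging.camera_info('wrist');im=imaging.read_camera('wrist')
cv2.imwrite(f'pics/{n}.png',im[:,:,::-1]);pickle.dump((s,i),open(f'pics/{n}.pkl','wb'))
print(s['t'],s['tcp_pos'],s['joint_pos'].round(1),s['force'].round(1))
print(proj(i,[SEAT]))
E
python3 snap.py w1
```

```text
2.15 [0.53561538 0.06471119 0.24148928] [ -24.5   15.4  103.6   37.2   70.4 -113. ] [-0.4 -1.1 -0.1]
[[321.26739924 245.61187031]]
```

View pics/w1.png

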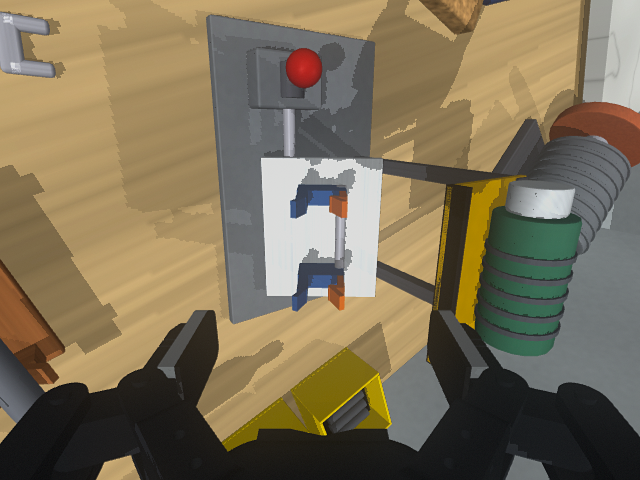

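The wrist view shows the white board with corners near (262,157), (382,158), (375,297) and (268,295), the forks and prongs at x 292–347, and the ball at (304,68). I'll fit the board's pose to these.

```bash
cat > fit.py <<'E'
import sys,pickle
from h import *
n=sys.argv[1];s,i=pickle.load(open(f'pics/{n}.pkl','rb'));im=cv2.imread(f'pics/{n}.png')
h=cv2.cvtColor(im,cv2.COLOR_BGR2HSV)
c0=proj(i,SEAT-seatR(YAW)[:,2]*.044)[0].astype(int)
m=((h[...,1]<25)&(h[...,2]>150)).astype(np.uint8)
k=np.zeros_like(m);k[c0[1]-110:c0[1]+110,c0[0]-90:c0[0]+90]=m[c0[1]-110:c0[1]+110,c0[0]-90:c0[0]+90];m=k
m=cv2.morphologyEx(m,cv2.MORPH_OPEN,np.ones((5,5)))
c=max(cv2.findContours(m,0,1)[0],key=cv2.contourArea);hl=cv2.convexHull(c)[:,0]
J=seatR(YAW);loc=[(-60,75),(60,75),(60,-75),(-60,-75)]
P=proj(i,[SEAT+J@(np.array([a,b,-44])/1e3) for a,b in loc])
# edge points near each predicted edge from contour, fit lines
C=c[:,0].astype(float);L=[]
for k in range(4):
    a,b=P[k],P[(k+1)%4];u=(b-a)/np.linalg.norm(b-a);nn=np.array([-u[1],u[0]])
    t=(C-a)@u;d=(C-a)@nn;sel=(t>8)&(t<np.linalg.norm(b-a)-8)&(abs(d)<9)
    q=C[sel];l=cv2.fitLine(q.astype(np.float32),cv2.DIST_HUBER,0,.01,.01).ravel();
    r=(q-l[2:])@[-l[1],l[0]];q=q[abs(r)<1.0];l=cv2.fitLine(q.astype(np.float32),cv2.DIST_L2,0,.01,.01).ravel()
    out=nn if (P.mean(0)-a)@nn<0 else -nn
    L.append((l[:2],l[2:]+.5*out));print(k,sel.sum(),len(q))
cor=[]
for k in range(4):
    (u,p),(v,q)=L[k-1],L[k];t=np.linalg.solve(np.c_[u,-v],q-p);cor.append(p+t[0]*u)
cor=np.array(cor);print('corners',cor.round(1).tolist(),'pred',P.round(1).tolist())
def res(p):
    R=seatR(p[3]);return np.ravel(proj(i,[p[:3]+R@(np.array([a,b,-44])/1e3) for a,b in loc])-cor)
f=least_squares(res,[*SEAT,YAW]);print('seat',f.x[:3].round(4),'yaw',f.x[3],np.degrees(f.x[3]),f.fun.round(1))
E
python3 fit.py w1
python3 - <<'E'
from h import *
import pickle
s,i=pickle.load(open('pics/w1.pkl','rb'));im=cv2.imread('pics/w1.png')
cv2.imwrite('pics/w1c.png',cv2.resize(im[140:320,230:410],None,fx=3.3,fy=3.3,interpolation=cv2.INTER_CUBIC))
E
```

```text
0 48 37Traceback (most recent call last):
  File "fit.py", line 17, in <module>
    q=C[sel];l=cv2.fitLine(q.astype(np.float32),cv2.DIST_HUBER,0,.01,.01).ravel();
               ~~~~~~~~~~~^^^^^^^^^^^^^^^^^^^^^^^^^^^^^^^^^^^^^^^^^^^^^^^
cv2.error: OpenCV(4.12.0) /io/opencv/modules/imgproc/src/linefit.cpp:50: error: (-215:Assertion failed) count > 0 in function 'fitLine2D_wods'
```

View pics/w1c.png

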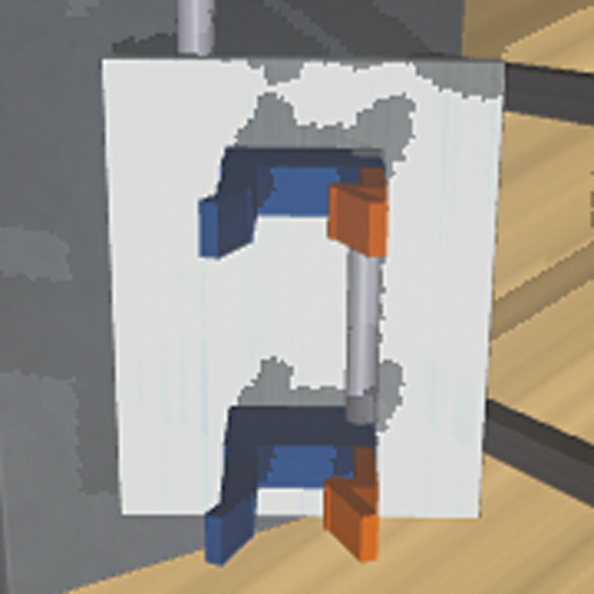

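Run:
```python
from h import *
import pickle
s,i=pickle.load(open('pics/w1.pkl','rb'))
J=seatR(YAW);loc=[(-60,75),(60,75),(60,-75),(-60,-75)]
cor=np.array([[103,60],[503,62],[480,517],[123,514]])/3.3+[230,140]-[.35,.35]
print(proj(i,[SEAT+J@(np.array([a,b,-44])/1e3) for a,b in loc]).round(1).tolist(),cor.round(1).tolist())
def res(p):
    R=seatR(p[3]);return np.ravel(proj(i,[p[:3]+R@(np.array([a,b,-44])/1e3) for a,b in loc])-cor)
f=least_squares(res,[*SEAT,YAW]);print('seat',f.x[:3].round(4),'yaw',f.x[3],np.degrees(f.x[3]),f.fun.round(1))
S=f.x[:3];J=seatR(f.x[3])
# check fork points predicted in crop coordinates
pts={'wall top +42 edge y49 x-12.75? z79':(-17,49,35),'floor':(0,42,-12)}
q=lambda v:((proj(i,[S+J@(np.array(v)/1e3)])[0]-[230,140]+.35)*3.3).round(0)
for y in(49,35,-35,-49): print(y,'wall z62',q((-12.75,y,18)),'nose',q((7,y,13)),'ramp',q((17,y,33)),'bar',q((19,y,-34)),'floor x-12,7',q((-12.75,y,-12)))
T=imaging.camera_info('top')
h=cv2.cvtColor(cv2.imread('pics/w1.png'),cv2.COLOR_BGR2HSV)
m=(((h[...,0]<6)|(h[...,0]>174))&(h[...,1]>150)).astype(np.uint8);m[110:]=0
c=max(cv2.findContours(m,0,1)[0],key=cv2.contourArea);p,r=cv2.minEnclosingCircle(c);print(p,r)
print(tri([(i,np.array(p)),(T,np.array([214,227.5])),(imaging.camera_info('side'),np.array([305.5,206]))]))
```

```text
[[260.1, 158.1], [382.9, 158.3], [375.6, 296.4], [267.1, 296.2]] [[260.9, 157.8], [382.1, 158.4], [375.1, 296.3], [266.9, 295.4]]
seat [0.5962 0.1531 0.0918] yaw 1.2616737713649175 72.28858222156336 [-0.3  0.1  0.5  0.2 -0.2 -0.3  0.   0. ]
49 wall z62 [252. 190.] nose [329. 186.] ramp [371. 203.] bar [367. 154.] floor x-12,7 [257. 168.]
35 wall z62 [253. 243.] nose [328. 239.] ramp [370. 258.] bar [366. 201.] floor x-12,7 [257. 217.]
-35 wall z62 [255. 487.] nose [326. 480.] ramp [364. 513.] bar [361. 417.] floor x-12,7 [259. 444.]
-49 wall z62 [255. 533.] nose [325. 525.] ramp [363. 560.] bar [360. 457.] floor x-12,7 [259. 486.]
(303.0, 67.5) 19.602394104003906
(array([0.44758023, 0.16623202, 0.11723136]), [array([1.4, 1.5]), array([ 0.4, -0.2]), array([-0.6,  0.2])])
```

```bash
sed -i 's/^YAW=.*/YAW=1.263; SEAT=np.array([.5960,.1528,.0925])/' h.py
cat >> h.py <<'E'
def downR(yaw):
    x=np.array([np.cos(yaw),np.sin(yaw),0]);z=np.array([0,0,-1.]);return np.c_[x,np.cross(z,x),z]
E
python3 - <<'E'
from h import *
print(delta(downR(np.radians(171.1)),np.array([.518,-.300,.17])))
E
```

```text
(array([ -91.8, -330.3, -144. ]), array([34.94,  2.6 , -8.2 ]))
```

Request:
arm_command:
  series:
    - [[-6, -22, -10, 2, 0.2, -0.5, 1], [-16, -57, -25, 6, 0.5, -1.5, 1], [-27, -97, -42, 10, 0.8, -2.5, 1], [-38, -137, -60, 14.5, 1.1, -3.5, 1], [-49, -177, -77, 19, 1.4, -4.5, 1], [-60, -217, -94, 23.5, 1.7, -5.5, 1], [-71, -257, -112, 28, 2, -6.5, 1], [-82, -295, -129, 32, 2.4, -7.5, 1], [-89, -320, -140, 34.5, 2.6, -8, 1], [-92, -330, -144, 35, 2.6, -8.2, 1]]

```text
t: 3.2
tcp_pos: [0.5187, -0.3016, 0.1697]
ee_rot: [[-0.988, 0.155, -0.0], [0.156, 0.988, -0.002], [-0.0, -0.002, -1.0]]
force: [-0.3, 0.5, -1.0]
width: 0.0854
```

```bash
python3 snap.py w2
```

```text
3.2 [ 0.51868669 -0.30163466  0.1696969 ] [-3.670e+01  2.400e+01  9.060e+01 -1.000e-01  6.530e+01 -1.177e+02] [-0.3  0.5 -1. ]
[[1044.84711465  262.13666875]]
```

View pics/w2.png

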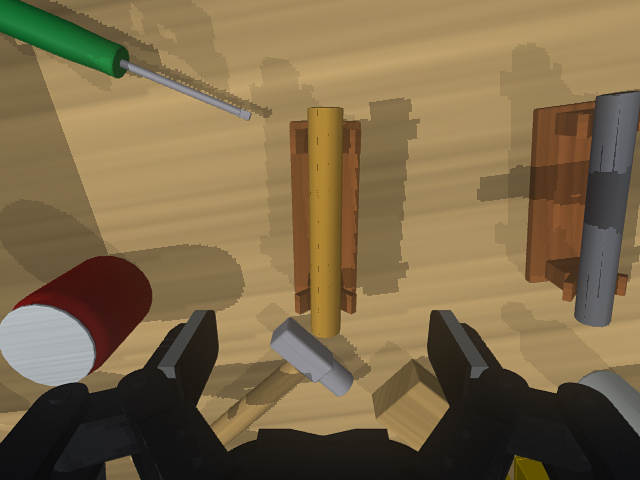

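The brass tube runs from (326,108) to (326,334), upright in the picture, with the hammer clear of the grasp. I'll measure its centre.

Run:
```python
from h import *
import pickle
s,i=pickle.load(open('pics/w2.pkl','rb'));im=cv2.imread('pics/w2.png')
h=cv2.cvtColor(im,cv2.COLOR_BGR2HSV);print(h[220,327])
m=((h[...,0]>17)&(h[...,0]<28)&(h[...,1]>150)).astype(np.uint8)
k=np.zeros_like(m);k[95:350,295:358]=m[95:350,295:358]
k=cv2.morphologyEx(k,cv2.MORPH_OPEN,np.ones((5,5)))
c=max(cv2.findContours(k,0,1)[0],key=cv2.contourArea);r=cv2.minAreaRect(c);b=cv2.boxPoints(r);print(r)
for y in (130,180,230,280,320): q=np.where(k[y])[0];print(y,q.min(),q.max())
def mid(y):
    q=np.where(k[y])[0];return onz(i,((q.min()+q.max())/2,y),.052)
A,B=mid(140),mid(310);d=A-B;print('yaw',np.degrees(np.arctan2(d[1],d[0])))
ys=np.where(k.any(1))[0];print(ys.min(),ys.max())
# near end (top row): top edge visible is tube end at upper rim or lower; use z .052
E1=onz(i,(326,ys.min()),.058);E2=onz(i,(326,ys.max()),.052);print(E1,E2,np.linalg.norm((E1-E2)[:2]),(E1+E2)/2)
u=d/np.linalg.norm(d);M=(E1+E2)/2; P=A+u*((M-A)@u);print('centre',P)
P[2]=.033;print(delta(downR(np.arctan2(d[1],d[0])),P))
```

```text
[ 20 181 161]
((325.0, 222.0), (230.0, 34.0), 90.0)
130 308 342
180 309 341
230 309 340
280 310 340
320 311 339
yaw 171.1915535278986
107 337
[ 0.43162006 -0.28657467  0.058     ] [ 0.60668024 -0.3135104   0.052     ] 0.17712029598684997 [ 0.51915015 -0.30004253  0.055     ]
centre [ 0.51903926 -0.30075814  0.052     ]
(array([ -0.3,   1.6, 136.4]), array([-0.1 , -0.  , -0.16]))
```

Request:
arm_command:
  series:
    - [[0, 1.6, 20, 0, 0, 0, 1], [0, 1.6, 55, 0, 0, 0, 1], [0, 1.6, 90, 0, 0, 0, 1], [0, 1.6, 118, 0, 0, 0, 1], [0, 1.6, 132, 0, 0, 0, 1], [0, 1.6, 136, 0, 0, 0, 1], [0, 1.6, 136, 0, 0, 0, 0.5], [0, 1.6, 136, 0, 0, 0, 0.1], [0, 1.6, 136, 0, 0, 0, 0], [0, 1.6, 136, 0, 0, 0, 0]]
  squeeze: 80

```text
t: 4.25
tcp_pos: [0.5196, -0.2997, 0.0352]
ee_rot: [[-0.988, 0.156, 0.002], [0.156, 0.988, -0.002], [-0.002, -0.002, -1.0]]
force: [0.2, 0.0, -0.8]
width: 0.028
```

Request:
arm_command:
  series:
    - [[0, 0, 0, 0, 0, 0, 0], [0, 0, 0, 0, 0, 0, 0], [0, 0, 0, 0, 0, 0, 0], [0, 0, 0, 0, 0, 0, 0], [0, 0, -2, 0, 0, 0, 0], [0, 0, -8, 0, 0, 0, 0], [0, 0, -20, 0, 0, 0, 0], [0, 0, -45, 0, 0, 0, 0], [0, 0, -75, 0, 0, 0, 0], [0, 0, -110, 0, 0, 0, 0]]

```text
t: 5.25
tcp_pos: [0.5182, -0.2986, 0.1452]
ee_rot: [[-0.988, 0.156, -0.001], [0.156, 0.988, -0.0], [0.001, -0.0, -1.0]]
force: [-0.7, 0.6, -1.6]
width: 0.0221
```

```bash
python3 snap.py w3; python3 -c "
from h import *
print(telemetry.read_state()['width'],delta(jigR(),SEAT+seatR(YAW)@np.array([0,.0,.16])))"
```

```text
5.25 [ 0.51820271 -0.29857681  0.14515166] [-3.650e+01  2.540e+01  9.220e+01 -1.000e-01  6.240e+01 -1.176e+02] [-0.7  0.6 -1.6]
[[1114.65379329  279.01582801]]
0.021880014549101 (array([ 10.3, 368.7, -73.8]), array([-35.17,  -2.22,   8.55]))
```

View pics/w3.png

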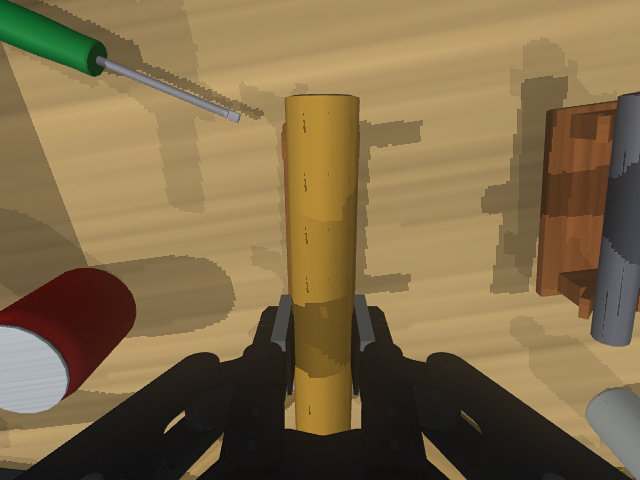

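The tube is held by the pads and hangs clear of the rest, with its near end at (322,95). Next I move to a tilted hover over the jig.

Request:
arm_command:
  series:
    - [[0, 15, -10, -1, 0, 0, 0], [1, 45, -20, -4, -0.2, 0.8, 0], [2, 85, -30, -8, -0.5, 2, 0], [3, 125, -40, -12, -0.8, 3, 0], [4, 168, -50, -16, -1, 4, 0], [5, 211, -58, -20, -1.3, 5, 0], [7, 254, -65, -25, -1.6, 6, 0], [8, 297, -70, -30, -1.9, 7.2, 0], [10, 340, -73, -33.5, -2.1, 8.1, 0], [10, 363, -74, -35, -2.2, 8.5, 0]]

```text
t: 6.3
tcp_pos: [0.5637, 0.0646, 0.2174]
ee_rot: [[-0.953, 0.253, 0.165], [0.301, 0.777, 0.553], [0.012, 0.576, -0.817]]
force: [0.4, -0.4, -1.6]
width: 0.0218
```

```bash
python3 snap.py w4
python3 - <<'E'
from h import *
import pickle
s=telemetry.read_state();print(s['t'],s['ee_rot'].round(3).tolist())
print(delta(jigR(),SEAT+seatR(YAW)@np.array([0,.0,.08])))
s,i=pickle.load(open('pics/w3.pkl','rb'))
# tube end in tool coords: plane tool z=-.0185-? upper rim facing cam
for zz in (-.0185,-.0305):
    o,d=ray(i,(322,95));R=s['ee_rot'];o=R.T@(o-s['tcp_pos']);d=R.T@d;print(o+d*(zz-o[2])/d[2])
E
```

```text
6.3 [0.56367293 0.0646235  0.21739145] [ -23.3   19.5  101.6   38.    68.6 -112.9] [ 0.4 -0.4 -1.6]
[[328.74880941 226.13441203]]
6.35 [[-0.954, 0.253, 0.163], [0.3, 0.776, 0.554], [0.013, 0.578, -0.816]]
(array([-6. ,  3.4, 75. ]), array([ 0.31, -0.71, -0.32]))
[ 0.08901572 -0.00074773 -0.0185    ]
[ 0.08840603 -0.00072204 -0.0305    ]
```

View pics/w4.png

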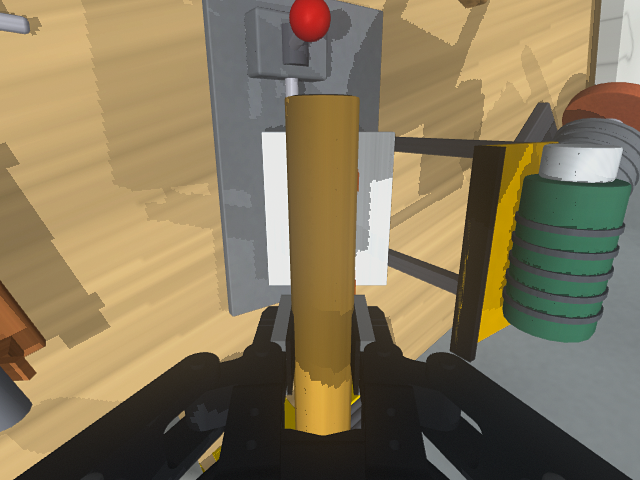

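Tube held straight. Its end is 88.5 mm from the TCP, so the grasp is about 3.5 mm off-centre, which I'll shift out. The jig is visible beneath. Approaching.

Request:
arm_command:
  series:
    - [[-3, 1, 8, 0.1, -0.3, -0.1, 0], [-6, 2.5, 22, 0.2, -0.5, -0.2, 0], [-9, 4, 42, 0.3, -0.7, -0.3, 0], [-9.5, 4, 65, 0.3, -0.7, -0.3, 0], [-9.5, 4, 88, 0.3, -0.7, -0.3, 0], [-9.5, 4, 105, 0.3, -0.7, -0.3, 0], [-9.5, 4, 116, 0.3, -0.7, -0.3, 0], [-9.5, 4, 122, 0.3, -0.7, -0.3, 0], [-9.5, 4, 125, 0.3, -0.7, -0.3, 0], [-9.5, 4, 125, 0.3, -0.7, -0.3, 0]]

```text
t: 7.35
tcp_pos: [0.5967, 0.1297, 0.1175]
ee_rot: [[-0.952, 0.248, 0.178], [0.305, 0.784, 0.54], [-0.006, 0.569, -0.822]]
force: [0.6, -0.0, -0.8]
width: 0.0213
```

```bash
python3 snap.py w5
python3 - <<'E'
from h import *
J=seatR(YAW)
print(delta(jigR(),SEAT+J@np.array([.0005,-.0035,.02])))
S=imaging.camera_info('side');im=imaging.read_camera('side')
cv2.imwrite('pics/s5.png',cv2.resize(im[120:255,280:405,::-1],None,fx=4.4,fy=4.4,interpolation=cv2.INTER_CUBIC))
E
```

```text
7.35 [0.59672976 0.12967535 0.11753385] [ -15.1   28.6  104.7   44.5   54.1 -116.8] [ 0.6 -0.  -0.8]
[[330.65828127 268.32325226]]
(array([ 4.4,  4. , 13.3]), array([-0.33,  0.36,  0.1 ]))
```

View pics/w5.png

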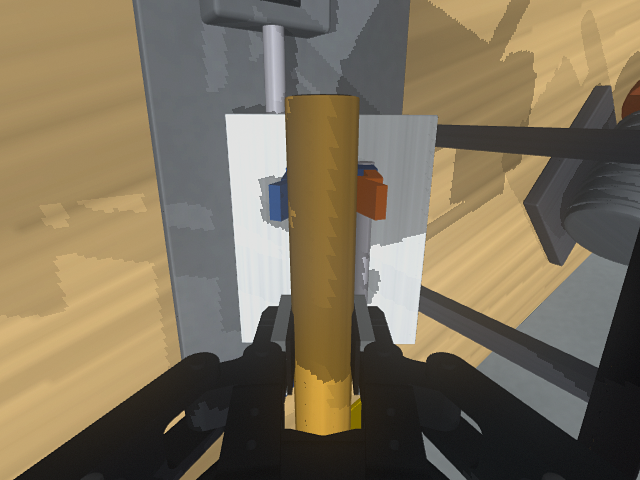

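View pics/s5.png

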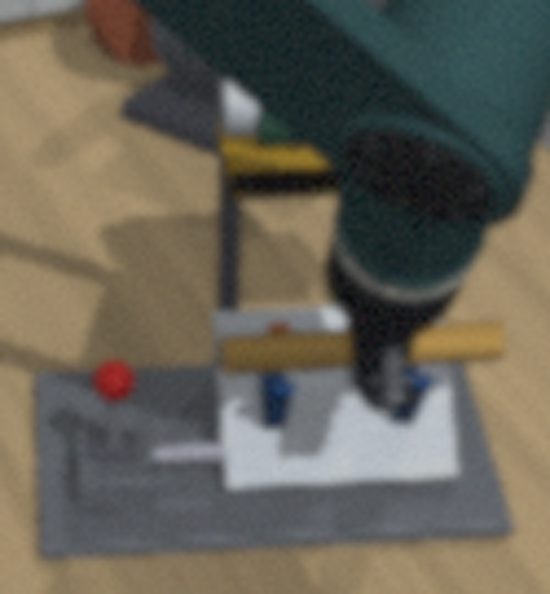

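Run:
```python
from h import *
s=telemetry.read_state();S=imaging.camera_info('side');R=s['ee_rot'];p=s['tcp_pos']
f=lambda v:((proj(S,[p+R@(np.array(v)/1e3)])[0]-[280,120])*4.4).round(0)
for v in [(0,0,0),(0,0,-18),(3.5,0,-18),(88.5,0,-18),(-81.5,0,-18),(0,-15,0)]: print(v,f(v))
print(s['t'],s['tcp_pos'],delta(jigR(),SEAT+seatR(YAW)@np.array([.0005,-.0035,.02])))
```

```text
(0, 0, 0) [360. 356.]
(0, 0, -18) [363. 345.]
(3.5, 0, -18) [358. 346.]
(88.5, 0, -18) [217. 353.]
(-81.5, 0, -18) [498. 338.]
(0, -15, 0) [362. 379.]
7.45 [0.59689879 0.12944087 0.11796941] (array([ 4.5,  4. , 13.4]), array([-0.32,  0.37,  0.1 ]))
```

Request:
arm_command:
  series:
    - [[2, 1, 0, -0.1, 0.1, 0, 0], [4, 2.5, 2, -0.2, 0.2, 0.1, 0], [6, 4, 4, -0.3, 0.4, 0.1, 0], [6, 4, 5, -0.3, 0.4, 0.1, 0], [6, 4, 5, -0.3, 0.4, 0.1, 0], [6, 4, 5, -0.3, 0.4, 0.1, 0], [6, 4, 5, -0.3, 0.4, 0.1, 0], [6, 4, 5, -0.3, 0.4, 0.1, 0], [6, 4, 5, -0.3, 0.4, 0.1, 0], [6, 4, 5, -0.3, 0.4, 0.1, 0]]

```text
t: 8.45
tcp_pos: [0.5927, 0.1375, 0.1156]
ee_rot: [[-0.953, 0.249, 0.172], [0.302, 0.781, 0.547], [0.001, 0.573, -0.819]]
force: [-0.0, -0.3, 0.1]
width: 0.0217
```

```bash
python3 snap.py w6
python3 - <<'E'
from h import *
import pickle
print(delta(jigR(),SEAT+seatR(YAW)@np.array([.0005,-.0015,.02])))
s,i=pickle.load(open('pics/w6.pkl','rb'));im=cv2.imread('pics/w6.png')
J=seatR(YAW)
print(proj(i,[SEAT+J@(np.array(v)/1e3) for v in [(-60,75,-44),(60,75,-44),(60,-75,-44),(-60,-75,-44),(-17.5,49,35),(17,49,33),(17,35,33)]]).round(1).tolist())
cv2.imwrite('pics/w6c.png',cv2.resize(im[90:370,200:460],None,fx=2.1,fy=2.1,interpolation=cv2.INTER_CUBIC))
E
```

```text
8.45 [0.59267609 0.13746499 0.1155733 ] [ -14.6   28.7  105.2   45.1   53.9 -116.9] [-0.  -0.3  0.1]
[[322.58547734 283.86793984]]
(array([-0. ,  0.1,  7.9]), array([-0.03, -0.08, -0.02]))
[[215.5, 127.9], [430.0, 127.9], [409.8, 355.7], [235.5, 355.5], [276.3, 205.7], [366.9, 204.6], [365.5, 239.2]]
```

View pics/w6c.png

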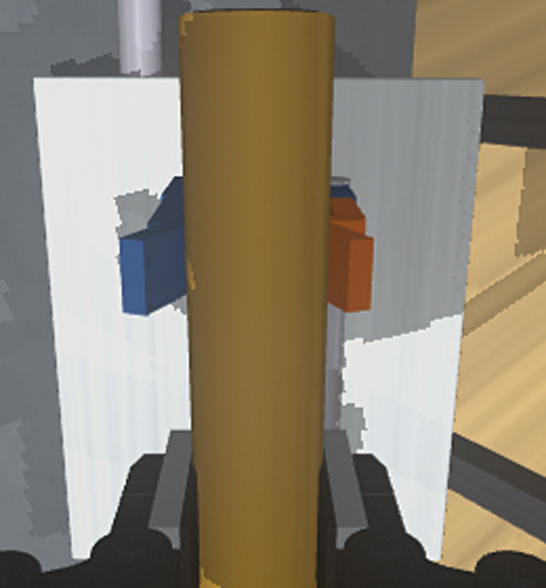

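Board corners match the prediction within 0.7 px, so the tube is lined up over the forks. Inserting.

Request:
arm_command:
  series:
    - [[0, 0, 3, 0, 0, 0, 0], [0, 0, 8, 0, 0, 0, 0], [0, 0, 13, 0, 0, 0, 0], [0, 0, 16, 0, 0, 0, 0], [0, 0, 18, 0, 0, 0, 0], [0, 0, 20, 0, 0, 0, 0], [0, 0, 22, 0, 0, 0, 0], [0, 0, 24, 0, 0, 0, 0], [0, 0, 25, 0, 0, 0, 0], [0, 0, 26, 0, 0, 0, 0]]
  squeeze: 100

```text
t: 9.5
tcp_pos: [0.5978, 0.1507, 0.0942]
ee_rot: [[-0.953, 0.249, 0.174], [0.304, 0.781, 0.545], [-0.0, 0.572, -0.82]]
force: [-1.0, -6.5, 2.1]
width: 0.0211
```

```bash
cat > st.py <<'E'
from h import *
s=telemetry.read_state();J=seatR(YAW)
print(s['t'],'tcp in seat mm',(J.T@(s['tcp_pos']-SEAT)*1e3).round(1),'F in seat',(J.T@s['force']).round(1),'Tq',(J.T@s['wrist_torque']).round(2),s['width'].round(4),s['joint_pos'].round(0))
print(delta(jigR(),SEAT,s)[1])
E
python3 st.py
```

```text
Traceback (most recent call last):
  File "st.py", line 3, in <module>
    print(s['t'],'tcp in seat mm',(J.T@(s['tcp_pos']-SEAT)*1e3).round(1),'F in seat',(J.T@s['force']).round(1),'Tq',(J.T@s['wrist_torque']).round(2),s['width'].round(4),s['joint_pos'].round(0))
                                                                                                                                                     ^^^^^^^^^^^^^^^^
AttributeError: 'float' object has no attribute 'round'
```

```bash
sed -i "s/s\['width'\].round(4)/round(s['width'],4)/" st.py; python3 st.py
```

```text
9.5 tcp in seat mm [-0.2 -2.4  2.2] F in seat [-4.1 -1.   5.4] Tq [-0.23  0.91 -0.27] 0.0211 [ -13.   31.  106.   47.   51. -118.]
[-0.09  0.03 -0.03]
```

Request:
arm_command:
  series:
    - [[0, 0, 2, 0, 0, 0, 0], [0, 0, 4, 0, 0, 0, 0], [0, 0, 6, 0, 0, 0, 0], [0, 0, 8, 0, 0, 0, 0], [0, 0, 10, 0, 0, 0, 0], [0, 0, 12, 0, 0, 0, 0], [0, 0, 14, 0, 0, 0, 0], [0, 0, 15, 0, 0, 0, 0], [0, 0, 16, 0, 0, 0, 0], [0, 0, 16, 0, 0, 0, 0]]

```text
t: 10.5
tcp_pos: [0.5997, 0.1611, 0.0813]
ee_rot: [[-0.953, 0.248, 0.172], [0.302, 0.78, 0.548], [0.002, 0.574, -0.819]]
force: [0.5, 1.4, -4.0]
width: 0.0212
```

```bash
python3 st.py; python3 snap.py w7;python3 - <<'E'
from h import *
im=cv2.imread('pics/w7.png')
cv2.imwrite('pics/w7c.png',cv2.resize(im[90:370,200:460],None,fx=2.1,fy=2.1,interpolation=cv2.INTER_CUBIC))
E
```

```text
10.5 tcp in seat mm [  1.   -1.  -14.4] F in seat [-1.1 -0.  -4.2] Tq [-0.02  0.5   0.05] 0.0212 [ -12.   32.  106.   48.   50. -119.]
[ 0.02 -0.13 -0.02]
10.5 [0.59973558 0.16110778 0.08128924] [ -12.    32.2  105.7   48.3   49.9 -119.1] [ 0.5  1.4 -4. ]
[[321.1729829  330.14266409]]
```

View pics/w7c.png

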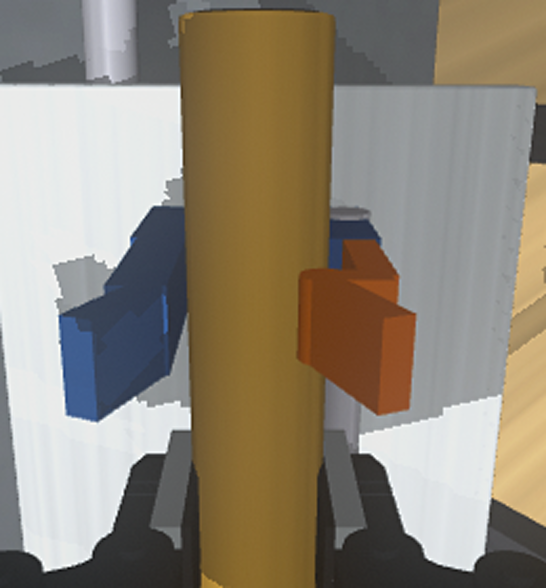

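The nose now overhangs the tube and the force has turned to pulling in. A few more mm to the floor.

Request:
arm_command:
  series:
    - [[0, 0, 1, 0, 0, 0, 0], [0, 0, 2, 0, 0, 0, 0], [0, 0, 3, 0, 0, 0, 0], [0, 0, 4, 0, 0, 0, 0], [0, 0, 4.5, 0, 0, 0, 0], [0, 0, 5, 0, 0, 0, 0], [0, 0, 5, 0, 0, 0, 0], [0, 0, 5, 0, 0, 0, 0], [0, 0, 5, 0, 0, 0, 0], [0, 0, 5, 0, 0, 0, 0]]

```text
t: 11.55
tcp_pos: [0.6002, 0.1616, 0.0806]
ee_rot: [[-0.953, 0.247, 0.174], [0.302, 0.781, 0.547], [-0.001, 0.574, -0.819]]
force: [-19.3, -25.0, 35.8]
width: 0.0212
```

```bash
python3 st.py
```

```text
11.55 tcp in seat mm [  1.1  -1.3 -15.3] F in seat [-3.8 10.8 46.3] Tq [ 1.75  0.85 -0.08] 0.0212 [ -12.   32.  106.   49.   50. -119.]
[ 0.05 -0.01  0.08]
```

Bottomed at 46 N. I'll back off the pressure and open the gripper partway.

Request:
arm_command:
  series:
    - [[0, 0, -2, 0, 0, 0, 0], [0, 0, -3.5, 0, 0, 0, 0], [0, 0, -3.5, 0, 0, 0, 0], [0, 0, -3.5, 0, 0, 0, 0.2], [0, 0, -3.5, 0, 0, 0, 0.35], [0, 0, -3.5, 0, 0, 0, 0.5], [0, 0, -3.5, 0, 0, 0, 0.6], [0, 0, -3.5, 0, 0, 0, 0.6], [0, 0, -3.5, 0, 0, 0, 0.6], [0, 0, -3.5, 0, 0, 0, 0.6]]

```text
t: 12.55
tcp_pos: [0.6001, 0.1614, 0.0798]
ee_rot: [[-0.953, 0.249, 0.172], [0.302, 0.781, 0.547], [0.002, 0.573, -0.819]]
force: [0.1, 0.3, 0.3]
width: 0.0513
```

```bash
python3 st.py
```

```text
12.55 tcp in seat mm [  0.5  -1.3 -15.8] F in seat [0.4 0.  0. ] Tq [ 0.03  0.24 -0.03] 0.0513 [ -12.   32.  106.   48.   50. -119.]
[-0.03 -0.1  -0.02]
```

Now retreat along +z of the seat and look.

Request:
arm_command:
  series:
    - [[0, 0, -5, 0, 0, 0, 0.6], [0, 0, -15, 0, 0, 0, 0.6], [0, 0, -30, 0, 0, 0, 0.6], [0, 0, -50, 0, 0, 0, 0.6], [0, 0, -75, 0, 0, 0, 0.6], [0, 0, -100, 0, 0, 0, 0.7], [0, 0, -120, 0, 0, 0, 0.8], [0, 0, -135, 0, 0, 0, 0.8], [0, 0, -140, 0, 0, 0, 0.8], [0, 0, -140, 0, 0, 0, 0.8]]

```text
t: 13.55
tcp_pos: [0.5764, 0.0841, 0.1954]
ee_rot: [[-0.953, 0.248, 0.174], [0.303, 0.781, 0.546], [-0.0, 0.573, -0.82]]
force: [0.1, 0.5, 0.2]
width: 0.068
```

```bash
python3 snap.py w8; python3 st.py;python3 - <<'E'
from h import *
im=cv2.imread('pics/w8.png')
cv2.imwrite('pics/w8c.png',cv2.resize(im[0:360,190:470],None,fx=1.65,fy=1.65,interpolation=cv2.INTER_CUBIC))
im=imaging.read_camera('side')
cv2.imwrite('pics/s8.png',cv2.resize(im[120:255,280:405,::-1],None,fx=4.4,fy=4.4,interpolation=cv2.INTER_CUBIC))
E
```

```text
13.55 [0.57635654 0.0841092  0.19542663] [ -20.7   21.4  102.4   39.4   64.5 -113.2] [0.1 0.5 0.2]
[[322.65820235 227.80226827]]
13.6 tcp in seat mm [  0.4  -1.5 124.5] F in seat [-0.8 -1.3 -1. ] Tq [-0.01  0.3  -0.01] 0.0681 [ -21.   21.  102.   39.   64. -113.]
[-0.03 -0.07 -0.03]
```

View pics/w8c.png

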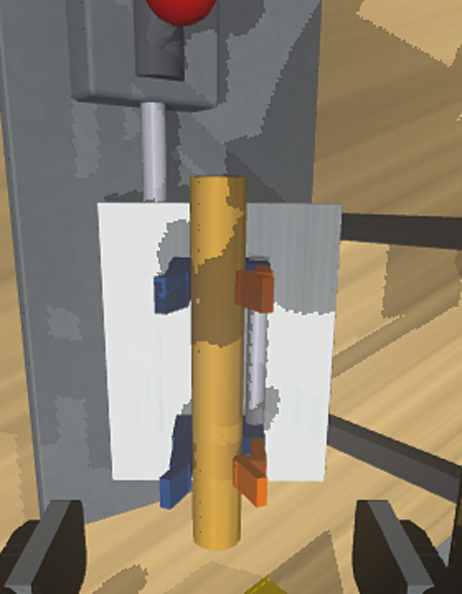

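View pics/s8.png

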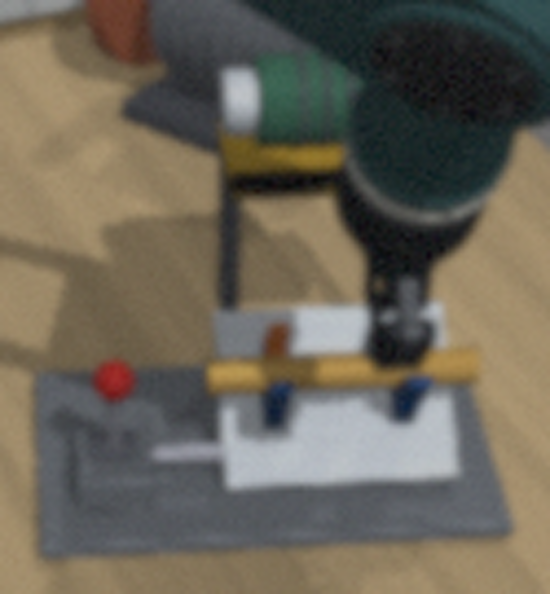

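Run:
```python
from h import *
import pickle
s,i=pickle.load(open('pics/w8.pkl','rb'));im=cv2.imread('pics/w8.png')
h=cv2.cvtColor(im,cv2.COLOR_BGR2HSV)
m=((h[...,0]>16)&(h[...,0]<28)&(h[...,1]>140)).astype(np.uint8)
k=np.zeros_like(m);k[100:340,300:345]=m[100:340,300:345];k=cv2.morphologyEx(k,cv2.MORPH_OPEN,np.ones((5,5)))
ys=np.where(k.any(1))[0];print('rows',ys.min(),ys.max())
for y in (130,200,230,320): q=np.where(k[y])[0];print(y,q.min(),q.max(),(q.min()+q.max())/2)
for Sx in (SEAT,np.array([.5957,.1521,.0938])):
  J=seatR(YAW)
  for dz in (0,6):
    P=lambda a,b,c:proj(i,[Sx+J@(np.array([a,b,c+dz])/1e3)])[0].round(1)
    print(dz,'top rim',P(0,85,12),P(0,85,-12),'bot',P(0,-85,12),P(0,-85,-12),'edges',P(-12,60,0),P(12,60,0),P(-12,-70,0),P(12,-70,0))
  # prong tips shut
  print('nose/ramp shut',[P(a,b,c-6).tolist() for a,b,c in [(7,49,13),(17,49,33),(17,-49,33),(7,-49,13)]])
cv2.imwrite('pics/w8d.png',cv2.resize(im[150:310,270:370],None,fx=3.7,fy=3.7,interpolation=cv2.INTER_CUBIC))
```

```text
rows 107 332
130 306 336 321.0Traceback (most recent call last):
  File "<stdin>", line 8, in <module>
    return umr_minimum(a, axis, None, out, keepdims, initial, where)
ValueError: zero-size array to reduction operation minimum which has no identity
```

Run:
```python
from h import *
import pickle
s,i=pickle.load(open('pics/w8.pkl','rb'));im=cv2.imread('pics/w8.png')
h=cv2.cvtColor(im,cv2.COLOR_BGR2HSV)
m=((h[...,0]>14)&(h[...,0]<30)&(h[...,1]>120)).astype(np.uint8)
for y in (130,225,240,310): q=np.where(m[y,302:342])[0]+302;print(y,q[:1],q[-1:])
for Sx in (SEAT,):
  J=seatR(YAW)
  for dz in (0,4,8):
    P=lambda a,b,c:proj(i,[Sx+J@(np.array([a,b,c+dz])/1e3)])[0].round(1).tolist()
    print(dz,'top rim',P(0,85,12),P(0,85,-12),'bot',P(0,-85,12),P(0,-85,-12),'edges',P(-12,64,0),P(12,64,0),P(-12,-70,0),P(12,-70,0))
  P=lambda a,b,c:((proj(i,[Sx+J@(np.array([a,b,c])/1e3)])[0]-[270,150])*3.7).round(0).tolist()
  print('nose/ramp shut',[P(a,b,c) for a,b,c in [(7,49,13),(7,35,13),(17,49,33),(17,35,33),(17,-49,33),(17,-35,33)]])
cv2.imwrite('pics/w8d.png',cv2.resize(im[150:310,270:370],None,fx=3.7,fy=3.7,interpolation=cv2.INTER_CUBIC))
```

```text
130 [306] [338]
225 [306] [335]
240 [307] [335]
310 [307] [335]
0 top rim [322.7, 109.0] [322.7, 109.6] bot [322.6, 333.5] [322.6, 318.0] edges [305.7, 140.9] [339.7, 140.9] [308.0, 309.5] [337.2, 309.5]
4 top rim [322.7, 108.9] [322.7, 109.5] bot [322.6, 336.3] [322.6, 320.4] edges [305.4, 141.2] [340.0, 141.2] [307.8, 311.9] [337.4, 312.0]
8 top rim [322.7, 108.8] [322.7, 109.4] bot [322.6, 339.2] [322.6, 322.9] edges [305.2, 141.6] [340.2, 141.6] [307.6, 314.5] [337.6, 314.5]
nose/ramp shut [[233.0, 54.0], [232.0, 130.0], [294.0, 69.0], [292.0, 150.0], [282.0, 579.0], [284.0, 514.0]]
```

View pics/w8d.png

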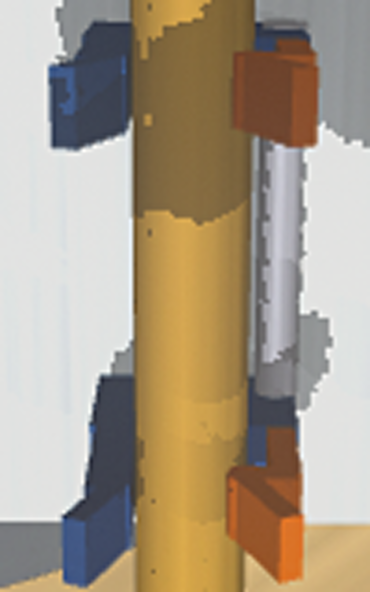

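Jaw noses and ends match the seated prediction: nose at (233,52) against (233,54), end rows 107/332 against 109/333. So the tube is home. Next is the lever.

Run:
```python
from h import *
g=np.array([np.cos(YAW),np.sin(YAW),0]);B=np.array([.4476,.1663,0])
yt=np.arctan2(g[0],-g[1])
R=downR(yt); print(R.round(2))
p=B-.07*g;p[2]=.2;print(p,delta(R,p))
```

```text
[[-0.95  0.3   0.  ]
 [ 0.3   0.95  0.  ]
 [ 0.    0.   -1.  ]]
[0.42639285 0.09958975 0.2       ] (array([146.7, -22.5, -22.4]), array([34.97, -0.13, -0.  ]))
```

Request:
arm_command:
  series:
    - [[12, -2, -6, 2, 0, 0, 0.6], [32, -5, -12, 6, 0, 0, 0.3], [55, -9, -16, 11, 0, 0, 0], [80, -13, -20, 16, 0, 0, 0], [105, -17, -22, 22, 0, 0, 0], [125, -20, -22, 28, 0, 0, 0], [140, -22, -22, 33, 0, 0, 0], [147, -22.5, -22, 35, 0, 0, 0], [147, -22.5, -22, 35, 0, 0, 0], [147, -22.5, -22, 35, 0, 0, 0]]

```text
t: 14.65
tcp_pos: [0.4263, 0.1002, 0.1994]
ee_rot: [[-0.954, 0.301, -0.002], [0.301, 0.954, 0.001], [0.002, 0.0, -1.0]]
force: [0.1, 0.4, 0.3]
width: -0.0
```

Request:
arm_command:
  series:
    - [[0, 0, 8, 0, 0, 0, 0], [0, 0, 25, 0, 0, 0, 0], [0, 0, 50, 0, 0, 0, 0], [0, 0, 75, 0, 0, 0, 0], [0, 0, 92, 0, 0, 0, 0], [0, 0, 100, 0, 0, 0, 0], [0, 0, 100, 0, 0, 0, 0], [0, 0, 100, 0, 0, 0, 0], [0, 0, 100, 0, 0, 0, 0], [0, 0, 100, 0, 0, 0, 0]]

```text
t: 15.65
tcp_pos: [0.4271, 0.0996, 0.1007]
ee_rot: [[-0.953, 0.302, 0.0], [0.302, 0.953, 0.0], [-0.0, 0.0, -1.0]]
force: [0.8, 0.0, 0.1]
width: 0.0004
```

```bash
python3 snap.py w9
python3 - <<'E'
from h import *
g=np.array([np.cos(YAW),np.sin(YAW),0]);B=np.array([.4476,.1663,.117]);s=telemetry.read_state()
print(s['width'],s['ee_rot'].T@(B-s['tcp_pos'])*1e3,s['ee_rot'].round(2).tolist())
E
```

```text
15.65 [0.42713763 0.09962604 0.10074334] [  4.1  17.9 114.4   0.   47.7 -68.3] [0.8 0.  0.1]
[[497.55960842 526.09140467]]
2.0645368905764135e-05 [  0.53429993  69.74178393 -16.3184322 ] [[-0.95, 0.3, 0.0], [0.3, 0.95, 0.0], [-0.0, 0.0, -1.0]]
```

View pics/w9.png

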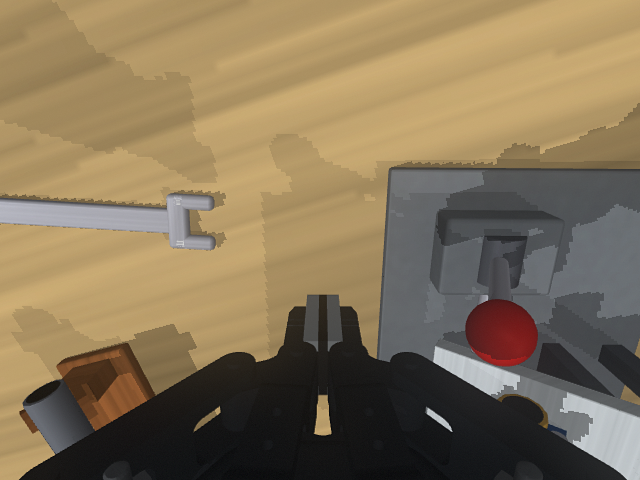

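The ball is at (502,332), level with the closed fingertips at (322,300). Pushing towards the guard side.

Request:
arm_command:
  series:
    - [[0, 8, 0, 0, 0, 0, 0], [0, 20, 0, 0, 0, 0, 0], [0, 32, 0, 0, 0, 0, 0], [0, 44, 0, 0, 0, 0, 0], [0, 56, 0, 0, 0, 0, 0], [0, 68, 0, 0, 0, 0, 0], [0, 80, 0, 0, 0, 0, 0], [0, 92, 0, 0, 0, 0, 0], [0, 102, 0, 0, 0, 0, 0], [0, 110, 0, 0, 0, 0, 0]]

```text
t: 16.7
tcp_pos: [0.4598, 0.2054, 0.0998]
ee_rot: [[-0.953, 0.302, -0.002], [0.302, 0.953, -0.0], [0.002, -0.001, -1.0]]
force: [0.4, -1.5, -0.4]
width: 0.0001
```

Request:
arm_command:
  series:
    - [[0, 2, 0, 0, 0, 0, 0], [0, 4, 0, 0, 0, 0, 0], [0, 6, 0, 0, 0, 0, 0], [0, 8, 0, 0, 0, 0, 0], [0, 10, 0, 0, 0, 0, 0], [0, 12, 0, 0, 0, 0, 0], [0, 13, 0, 0, 0, 0, 0], [0, 14, 0, 0, 0, 0, 0], [0, 14, 0, 0, 0, 0, 0], [0, 14, 0, 0, 0, 0, 0]]

```text
t: 17.7
tcp_pos: [0.464, 0.2179, 0.1]
ee_rot: [[-0.953, 0.302, -0.001], [0.302, 0.953, 0.0], [0.001, -0.0, -1.0]]
force: [0.3, -0.4, 0.5]
width: 0.0002
```

```bash
python3 snap.py w10; python3 st.py
```

```text
17.7 [0.46400395 0.21787715 0.09998667] [ 17.4  22.9 105.4   0.   51.8 -55. ] [ 0.3 -0.4  0.5]
[[285.76410472 528.49005586]]
17.75 tcp in seat mm [ 22.3 145.6  -6.5] F in seat [ 0.5 -0.2  0.3] Tq [ 0.03 -0.02  0.02] -0.0003 [ 17.  23. 105.   0.  52. -55.]
[-3.502e+01 -8.000e-02  1.000e-02]
```

View pics/w10.png

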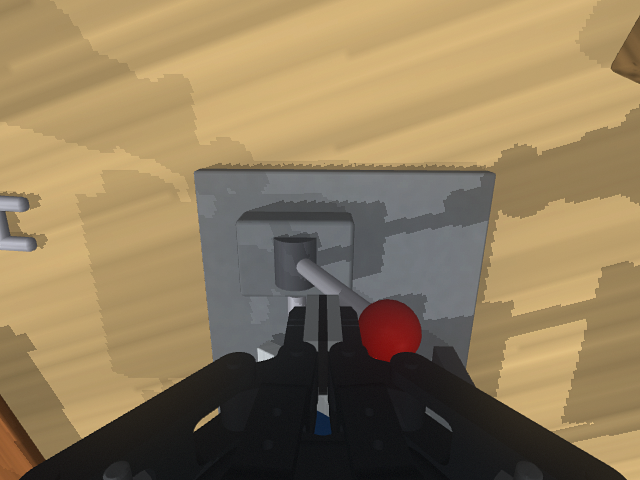

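The lever is over, with the ball at (390,330) beside the finger, and no stop force yet. Pushing on to the stop.

Request:
arm_command:
  series:
    - [[0, 1, 0, 0, 0, 0, 0], [0, 2, 0, 0, 0, 0, 0], [0, 3, 0, 0, 0, 0, 0], [0, 4, 0, 0, 0, 0, 0], [0, 5, 0, 0, 0, 0, 0], [0, 6, 0, 0, 0, 0, 0], [0, 6, 0, 0, 0, 0, 0], [0, 6, 0, 0, 0, 0, 0], [0, 6, 0, 0, 0, 0, 0], [0, 6, 0, 0, 0, 0, 0]]

```text
t: 18.75
tcp_pos: [0.4641, 0.2191, 0.0997]
ee_rot: [[-0.954, 0.3, -0.005], [0.301, 0.954, -0.008], [0.002, -0.009, -1.0]]
force: [-1.4, -21.1, 8.2]
width: -0.0
```

```bash
python3 st.py; python3 -c "
from h import *
print(telemetry.read_state()['force'])"
```

```text
18.75 tcp in seat mm [ 23.2 145.8  -7.4] F in seat [-12.1  -5.1  18.5] Tq [-0.64  3.01  0.36] -0.0 [ 18.  23. 105.  -0.  52. -54.]
[-35.5   -0.17   0.1 ]
[ -1.3962972  -21.1007773    8.17197126]
```

At the stop, with 22 N. Backing off and lifting clear, then checking.

Request:
arm_command:
  series:
    - [[0, -5, 0, 0, 0, 0, 0], [0, -15, 0, 0, 0, 0, 0], [0, -30, 0, 0, 0, 0, 0], [0, -50, -2, 0, 0, 0, 0], [0, -75, -10, 0, 0, 0, 0], [0, -100, -30, 0, 0, 0, 0], [0, -125, -60, 0, 0, 0, 0], [0, -145, -90, 0, 0, 0, 0], [0, -155, -110, 0, 0, 0, 0], [0, -160, -120, 0, 0, 0, 0]]

```text
t: 19.75
tcp_pos: [0.4177, 0.0699, 0.2217]
ee_rot: [[-0.953, 0.304, 0.002], [0.304, 0.953, 0.0], [-0.001, 0.001, -1.0]]
force: [0.6, 0.2, 0.6]
width: 0.0002
```

Request:
arm_command:
  series:
    - [[-25, 0, 0, 0, 0, 0, 0], [-55, 0, 0, -4, 0, 0, 0], [-85, 0, 0, -10, 0, 0, 0], [-105, 0, 0, -16, 0, 0, 0], [-110, 0, 0, -22, 0, 0, 0], [-110, 0, 0, -28, 0, 0, 0], [-110, 0, 0, -33, 0, 0, 0], [-110, 0, 0, -35, 0, 0, 0], [-110, 0, 0, -35, 0, 0, 0], [-110, 0, 0, -35, 0, 0, 0]]

```text
t: 20.75
tcp_pos: [0.5221, 0.0377, 0.2193]
ee_rot: [[-0.953, 0.25, 0.172], [0.303, 0.781, 0.546], [0.002, 0.573, -0.82]]
force: [0.0, 0.2, 0.4]
width: 0.0001
```

```bash
python3 snap.py w11; python3 st.py
python3 - <<'E'
from h import *
for n in('side','top'):
    im=imaging.read_camera(n);cv2.imwrite(f'pics/{n}11.png',im[:,:,::-1])
E
```

```text
20.75 [0.52208615 0.03766183 0.21929582] [ -28.    16.8  105.6   36.9   69.5 -117.3] [0.  0.2 0.4]
[[361.5009847  250.06814589]]
20.8 tcp in seat mm [-35.   35.5 179.7] F in seat [ 1.1 -0.4  0.6] Tq [0.06 0.23 0.03] -0.0003 [ -28.   17.  106.   37.   70. -117.]
[-0.07 -0.1  -0.02]
```

View pics/w11.png

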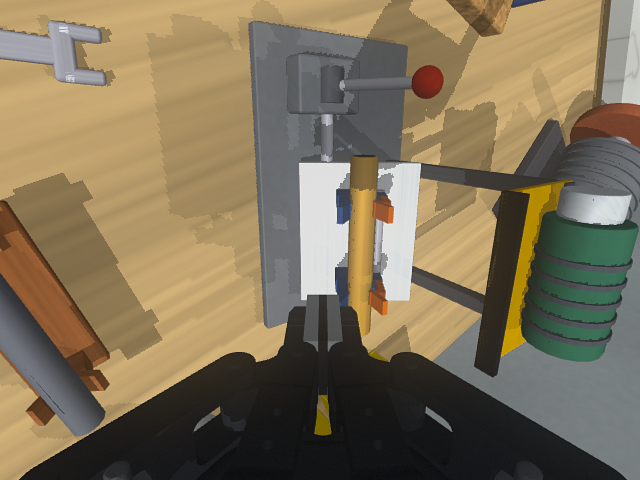

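View pics/top11.png

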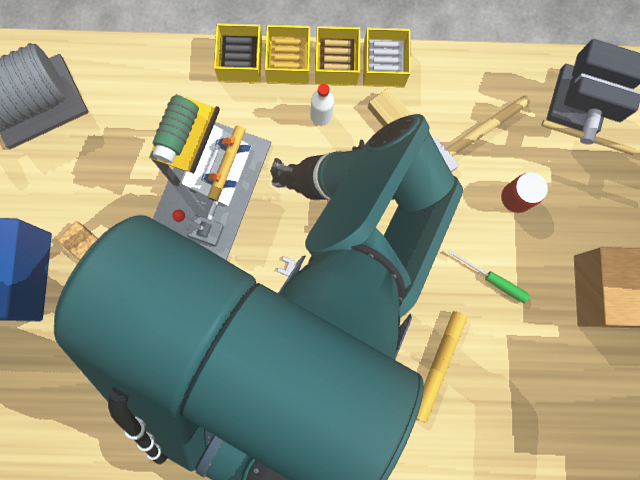

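Run:
```python
from h import *
import pickle
s,i=pickle.load(open('pics/w11.pkl','rb'));T=imaging.camera_info('top')
X,r=tri([(i,np.array([427.,82.])),(T,np.array([178.5,215.5]))]);print(X,r)
g=np.array([np.cos(YAW),np.sin(YAW),0]);d=(X-[.4476,.1663,.117])@g;print('moved',d,'lock',.5+np.arcsin(d/.09-np.sin(.5)))
J=seatR(YAW)
print(proj(i,[SEAT+J@(np.array(v)/1e3) for v in [(0,85,12),(0,-85,12)]]).round(1))
print([proj(i,[SEAT+J@(np.array([7,y,13])/1e3)])[0].round(1).tolist() for y in (49,-49)])
im=cv2.imread('pics/w11.png');cv2.imwrite('pics/w11c.png',cv2.resize(im[140:345,290:430],None,fx=2.9,fy=2.9,interpolation=cv2.INTER_CUBIC))
```

```text
[0.47172241 0.24297322 0.11266397] [array([-0.1, -0.3]), array([ 0. , -0.1])]
moved 0.0803779497644213 lock 0.926473547117019
[[366.2 158.7]
 [359.9 336.2]]
[[373.0, 201.6], [368.6, 303.7]]
```

View pics/w11c.png

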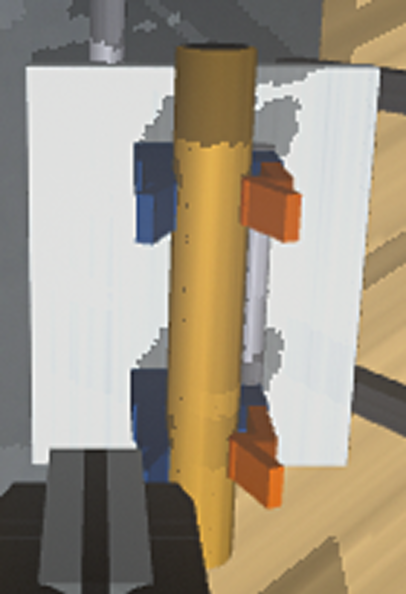

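Run:
```python
from h import *
import pickle
g=np.array([np.cos(YAW),np.sin(YAW),0]);r=[]
for n in ('w1','w9','w10','w11'):
    s,i=pickle.load(open(f'pics/{n}.pkl','rb'));h=cv2.cvtColor(cv2.imread(f'pics/{n}.png'),cv2.COLOR_BGR2HSV)
    m=(((h[...,0]<6)|(h[...,0]>174))&(h[...,1]>150)&(h[...,2]>50)).astype(np.uint8)
    m[:,:250]=0
    if n in('w1','w11'): m[110:]=0
    m=cv2.morphologyEx(m,cv2.MORPH_OPEN,np.ones((5,5)))
    c=max(cv2.findContours(m,0,1)[0],key=cv2.contourArea);x,y,w,hh=cv2.boundingRect(c);p=(x+w/2-.5,y+hh/2-.5)
    X=onz(i,p,.113);r.append(X);print(n,p,w,hh,X.round(4),(X-r[0])@g)
```

```text
w1 (303.5, 67.5) 36 40 [0.4467 0.1685 0.113 ] 0.0
w9 (502.5, 332.5) 70 66 [0.4503 0.1687 0.113 ] 0.0012126367720847737
w10 (389.5, 330.0) 62 61 [0.4715 0.2432 0.113 ] 0.0787092002454891
w11 (427.5, 81.5) 30 32 [0.4716 0.2433 0.113 ] 0.07881937036747379
```

Run:
```python
import cv2
im=cv2.imread('pics/side11.png');cv2.imwrite('pics/s11c.png',cv2.resize(im[120:320,270:470],None,fx=2.9,fy=2.9,interpolation=cv2.INTER_CUBIC))
```

```text
(no output)
```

View pics/s11c.png

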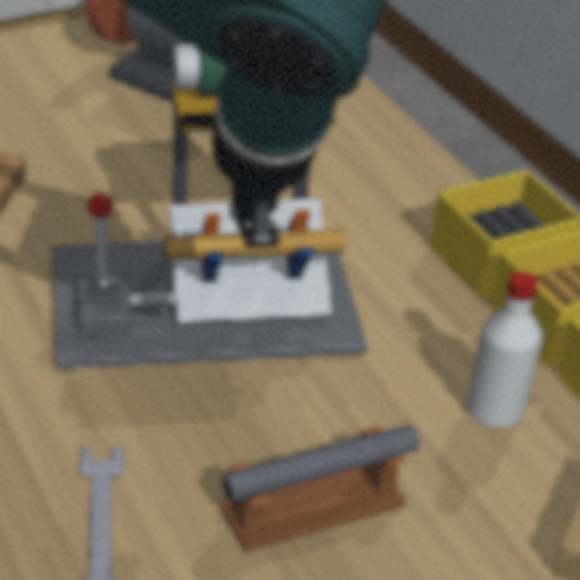

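In the side view the brass tube is in both forks, the lever leans to the guard side with the ball at (100,205), and the grey tube is still on its rest. The gripper is clear of everything, so I'm handing in.

```bash
python3 -c "
from cell import ticket,telemetry
print(telemetry.read_state()['t']);print(ticket.job_done())"
```

```text
20.9
the job is handed in; nothing more can be done
None
```

I pressed the brass tube into both forks of the jig and pushed the lock lever over to its stop. I then backed the gripper clear and handed the job in at 20.9 s. The hand-in reported no verdict.

**Tube:** It met the fork floors at 46 N. With the gripper backed off, the ends and both jaw noses were within about 2 px of where a seated tube and shut jaw should appear.

**Lever:** It stopped hard at about 22 N.

**Grey tube:** It still lay on its rest in the last side picture.

**Checks that disagreed:**
- **Ball travel:** It measured 79–80 mm instead of the expected 86 mm, which would put the lock at 0.91–0.93 rad. That is still above the 0.85 needed. The hard stop and the ball's final height (0.113 m) suggest it is fully over. The lever may have started about 0.1 rad from its open end.
- **Tube centring:** Two pictures differed by about 3.5 mm on where the tube sat along the gripper, so I split the difference. The allowance is 15 mm.

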